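# Start the polishing station in the safe order

### The arm

A 7-joint arm with a two-finger parallel gripper is mounted at the origin on the work surface. World frame = base frame: x ahead of the robot, y to its left, z up, the work surface at z = 0. Lengths are in m, angles in rad, forces in N, time in s.
With the tool pointing down it reaches from about 0.4 to 0.85 m from the base axis. Payload 10.4 kg.
Tool frame: the origin (TCP) lies at the very end of the fingers, on their centre line; the grasp point (between the pads) lies 19 mm behind it; z points along the fingers, y is the line along which they close (so a half turn about z gives the same grasp; the last joint's range is limited). The gripper opens to 87 mm and grips with 3 to 60 N. Pads are 19 mm wide; open, the fingers measure 117 mm over their backs; the gripper's body (75 mm by 190 mm) begins 51 mm behind the grasp point.
Start: joints at [1.118, 0.332, -0.065, 1.46, 0.022, 1.35, -0.088], TCP at [0.26, -0.568, 0.223] pointing down, gripper open.
Joint ranges: [-2.6, 2.6], [-0.5, 2.12], [-1.47, 1.34], [0.16, 2.42], [-1.27, 4.41], [0.06, 2.06], [-2.6, 2.6]. Speed limits (rad/s): [2.22, 2.22, 2.79, 2.79, 3.14, 3.14, 3.14].

### API

Orientations are given as a unit quaternion [x, y, z, w].
In Python, from bench import r gives the robot as it stands.
- The arm moves only by the shell command python3 -m crank 'ROWS' [FORCE]. ROWS is JSON, a list that holds one entry, the list of rows, each a list of 5 numbers: the shift along the tool's x, y, z in mm, then the turn about the tool's z in degrees, then the opening, from -1 (shut) to 1 (fully open). A call has 1 to 20 rows; each row is the pose to reach, as a shift and turn from the pose commanded when the call began, along the tool's axes at that moment; what a row does not reach only later rows make up. A row lasts 1/10 s, in which the tool goes at most 50 mm and 8.59 degrees, less where a joint would pass 70% of its speed; a pose out of reach is approached as far as the arm can. A call with a gripper value outside its range is refused whole. The fingers move at their own pace and stop on an object; FORCE is the grip in N (left out, the last holds). Time passes only in rows, so rows that repeat a pose let the fingers close. It gives the time, the measured TCP pose, the force, the opening and the grip force at its end, in the units of the state.
- r.read_state(): the state, without advancing time (a new reading comes with each control period).
- r.camera(name): name is "scene" or "top" or "wrist"; returns a dict with "image" (480x640x3 uint8, red, green, blue), "vfov" (degrees; the focal length in pixels is half the picture's height over the tangent of half this angle, whatever the lens; pixels are square), "cx", "cy" (the principal point, pixels), "eye" and "attitude" of the camera in the world. Camera axes: x right, y down, z forward; pixel columns grow to the right and rows downward; lengths in m; the calibration is good to about 2 mm. A picture is of the moment at which its call begins. There is no depth.
- r.close_job(): hands the job in; it is judged then, once.
The state is a dict: "time": time; "joint_positions": joint angles; "joint_vel": joint speeds; "joint_torque": joint torques, N m; "ee_pos": TCP position; "eef_rot": TCP orientation; "ft_force": force on the tool from outside, world axes, zero at the start; "torque": the same for the moment, N m; "width": finger opening in m; "grip_force": force on a finger pad.
Only numpy, scipy, OpenCV 4.12 (cv2) and the standard library are available. Lean on these libraries where they do the work, as an engineer would, in place of code of your own. Each camera call takes 0.05 s, during which the arm holds its last target. There are 200 camera calls.

### The job

Start up the polishing station in the safe order, pushing with the closed fingertips: first press the green button on the yellow dust extractor box fully in, then press the blue key on the grey speed selector fully down, and last push the orange-striped end of the white rocker on the green polisher box fully down. Do not press the red button or the other two keys, pick nothing up, and leave the boxes and everything else on the bench where they stand.

Things in the scene. Friction and masses are not known exactly. Their poses are not given: they have to be found in the camera images.
- extractor_box: switch box of the dust extractor: yellow housing 85 (x) x 150 (y) x 45 mm high, loose on the bench on rubber feet, about 0.85 kg; origin at the centre of its underside, z up. A green and a red round button, each 34 mm across, stand on its top at y = +37 mm (green) and y = -37 mm (red), on a black plate.
- green_button (a joint): the green start button. Pushing takes about 4 N; it has no spring and stays where it is left. Value = how far it is pressed, 0 (out, 14 mm above the housing top) to 0.008 m (fully in, 6 mm above the housing top, on a firm stop).
- green_top (a point): centre of the green button's top face, 59 mm above the bench when out; moves with the button
- red_button (a joint): the red stop button, not to be pressed: springs back (1 N to start, 4.4 N fully in). Value = how far it is pressed, 0 to 0.008 m
- red_top (a point): centre of the red button's top face, 59 mm above the bench; moves with the button
- speed_box: speed selector: grey housing 85 (x) x 150 (y) x 45 mm high, loose on the bench on rubber feet, about 0.85 kg; origin at the centre of its underside, z up. Three keys in a row on its top, each 44 (x) x 28 (y) mm: blue at y = +42 mm, white at y = 0, yellow at y = -42 mm, with 14 mm gaps between them.
- blue_key (a joint): the blue key. Pushing takes about 4 N; it has no spring and stays where it is left. Value = how far it is pressed, 0 (out, 14 mm above the housing top) to 0.008 m (fully in, 6 mm above the housing top, on a firm stop).
- blue_key_top (a point): centre of the blue key's top face, 59 mm above the bench when out; moves with the key
- white_key (a joint): the white key (middle), not to be pressed. Works like the blue one, 0 to 0.008 m
- yellow_key (a joint): the yellow key, not to be pressed. Works like the blue one, 0 to 0.008 m
- polisher_box: switch box of the polishing motor: green housing 130 (x) x 85 (y) x 45 mm high, loose on the bench on rubber feet, about 0.85 kg; origin at the centre of its underside, z up. On its top a white rocker paddle, 80 (x) x 40 (y) x 10 mm, tips about a level pivot along y at its centre, 60 mm above the bench. An orange stripe, 18 mm wide, crosses the paddle at its +x end (the on end).
- rocker (a joint): tilt of the rocker paddle: 0 = off, striped end 0.2 rad (11 degrees) up; 0.4 rad = on, striped end 0.2 rad down on a firm stop. No spring: it stays where it is left; it takes about 2 N at 30 mm from the pivot, more nearer the pivot
- striped_end (a point): point on the paddle's top face at the orange stripe, 30 mm from the pivot towards the paddle's +x end: about 71 mm above the bench when off, 59 mm when on; moves with the paddle
- compound_bar: bystander: brick-red bar of polishing compound 40 x 90 x 32 mm high, loose; origin under its centre
- felt_jar: bystander: amber jar 60 mm across, 85 mm high, aluminium cap, loose; origin under its centre
- ring_cone: bystander: pale wooden ring cone on a 52 mm foot, 78 mm high, loose; origin under its centre
- bench_block: bystander: steel bench block 60 x 60 x 22 mm, loose; origin under its centre
- hammer: bystander: hammer lying on the bench, about 0.3 m long, loose; origin on the bench under it, lies along its x
- mug: bystander: blue mug 80 mm across, 90 mm high, handle at its +y, loose; origin under its centre
- bangle: bystander: brass bangle lying flat, 68 mm across, 12 mm high, loose; origin under its centre
Not all that is in view belongs to the job. What is shaped like the speed_box but purple is not meant.

How it is judged:
By the outcome, as a careful person would: the job done as asked, in the order asked, and still so for the second after the job is handed in, with the robot touching nothing.
It also fails if it takes over 48 s, if anything falls off the work surface, if the arm or the gripper's body presses on something with over 40 N, if the wrist force passes 120 N, or if a joint passes its speed limit or range.

## Working session

There is one attempt and no reset: what is moved stays moved. The work goes in short steps, Python scripts to look and compute and a shell command to move; the robot and the scene stay as the last step left them, time stands still between calls to the robot, and variables do not carry over. Pictures are saved under pics/ and viewed, at most 10 in all, crops included, and the job is handed in when it is done.

```bash
mkdir -p pics
cat > h.py <<'E'
from bench import r
import numpy as np, cv2
from scipy.spatial.transform import Rotation as R
def snap(n,f):
    c=r.camera(n); cv2.imwrite(f'pics/{f}.png',c['image'][:,:,::-1]); np.save(f'pics/{f}.npy',{k:v for k,v in c.items()},allow_pickle=True); return c
def load(f): return np.load(f'pics/{f}.npy',allow_pickle=True).item()
def ray(c,u,v,z):
    fl=240/np.tan(np.radians(c['vfov'])/2)
    A=np.array(c['attitude']); A=R.from_quat(A) if A.size==4 else R.from_matrix(A)
    d=A.apply([(u-c['cx'])/fl,(v-c['cy'])/fl,1]); e=np.array(c['eye'])
    return e+d*(z-e[2])/d[2]
E
python3 - <<'E'
from h import *
for n in('top','scene'):
    c=snap(n,n); print({k:v for k,v in c.items() if k!='image'})
s=r.read_state(); print(s['time'],s['ee_pos'],s['eef_rot'],s['width'])
E
```

```text
{'vfov': 51.25431339040514, 'cx': 322.14345756389673, 'cy': 249.7413669546256, 'eye': array([0.41917603, 0.01643535, 1.21508409]), 'attitude': array([ 0.70830962, -0.70491787,  0.01754393, -0.03287065])}
{'vfov': 51.4335887462322, 'cx': 326.94123636930385, 'cy': 248.20694259751977, 'eye': array([ 1.19177859, -0.20846102,  0.94213904]), 'attitude': array([ 0.76397621,  0.55185375, -0.19162648, -0.27400199])}
0.1 [ 0.26029461 -0.56784404  0.22184286] [ 9.76991365e-01  2.13277959e-01 -1.67419710e-04 -5.97213238e-04] 0.0871896491105269
```

View pics/top.png

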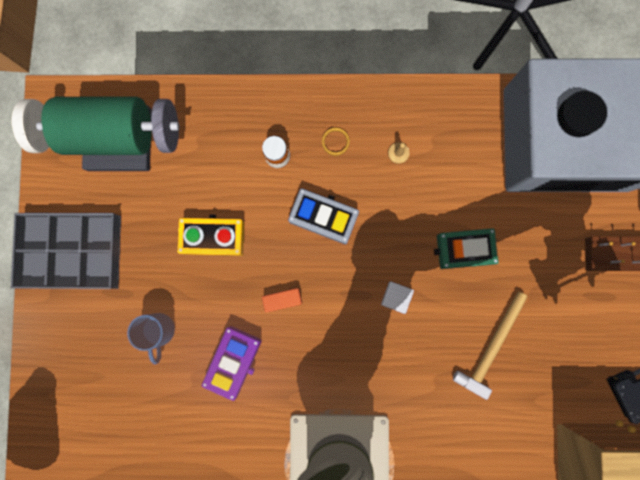

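View pics/scene.png

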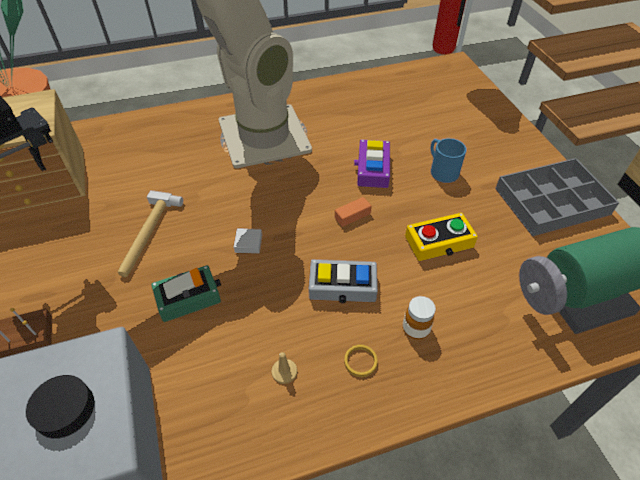

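The top view shows these candidates:
- **Extractor:** yellow box at (210,236), with green at (194,235) and red at (225,236).
- **Speed selector:** either the grey box at (323,216), blue key at (307,209), or the purple box at (232,363). Grey fits the description; purple is excluded.
- **Polisher:** green box at (467,248), stripe at about (458,247).

I'll confirm these in one enlarged crop.

Run:
```python
from h import *
im=cv2.imread('pics/top.png')
o=[cv2.resize(im[y:y+64,x:x+84],None,fx=4.7,fy=4.7,interpolation=2) for x,y in((168,205),(282,184),(425,216))]
w=np.hstack(o[:2]); o3=np.hstack([o[2],np.zeros_like(o[2])])
cv2.imwrite('pics/crop1.png',np.vstack([w,o3])); print(w.shape)
c=load('top')
for n,u,v,z in(('green',194,235,.059),('red',225,236,.059),('blue',307,209,.059),('yel',341,222,.059),('stripe',458,247,.07),('rockfar',480,247,.06)): print(n,ray(c,u,v,z).round(4))
```

```text
(301, 790, 3)
green [0.535  0.3412 0.059 ]
red [0.5329 0.2685 0.059 ]
blue [0.5968 0.0776 0.059 ]
yel [ 0.5665 -0.0017  0.059 ]
stripe [ 0.5085 -0.2686  0.07  ]
rockfar [ 0.5094 -0.3215  0.06  ]
```

View pics/crop1.png

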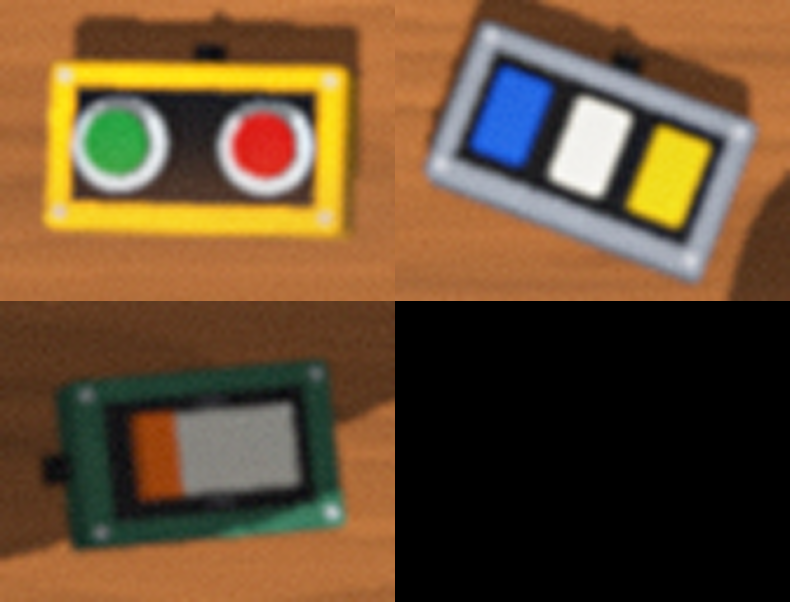

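The crop confirms it: green button at top-image px (193.1,235.2), blue key at (306.7,208.7) on the grey box. The orange stripe is at (458.6,249) on the left end of the polisher paddle, whose centre is at about (470.7,247.7).

```bash
cat >> h.py <<'E'
def yaw(v): return np.degrees(np.arctan2(v[1],v[0]))
def rows(tx,ty,tz,toolx_yaw=None):
    s=r.read_state(); Q=R.from_quat(s['eef_rot']); x=Q.apply([1,0,0])
    d=Q.inv().apply(np.array([tx,ty,tz])-s['ee_pos'])*1000
    t=None if toolx_yaw is None else -((toolx_yaw-yaw(x)+90)%180-90)
    print('shift',d.round(1),'turn',t,'toolx yaw',yaw(x).round(1),'t',s['time'],'pos',np.round(s['ee_pos'],4),'F',np.round(s['ft_force'],1))
E
python3 - <<'E'
from h import *
c=load('top')
P=lambda u,v,z: ray(c,u,v,z)
g=P(193.1,235.2,.059); rd=P(168+265/4.7,205+145/4.7,.059); b=P(306.7,208.7,.059); y=P(282+275/4.7,184+176/4.7,.059)
st=P(458.6,249,.07); pv=P(470.7,247.7,.06)
e1=P(425+65/4.7,216+87/4.7,.045);e2=P(425+325/4.7,216+61/4.7,.045)
print(g,rd,yaw(g-rd)); print(b,y,yaw(b-y)); print(st,pv,yaw(st-pv),yaw(e1-e2),np.linalg.norm((st-pv)[:2]))
rows(.45,-.1,.2); rows(g[0],g[1],.16,yaw(g-rd))
E
```

```text
[0.53453831 0.34331771 0.059     ] [0.53326293 0.26991592 0.059     ] 89.00456797487952
[0.59753548 0.07830694 0.059     ] [ 0.56782919 -0.00059693  0.059     ] 69.36928745177073
[ 0.50387911 -0.26994413  0.07      ] [ 0.50772913 -0.30017336  0.06      ] 97.25815284480302 95.9497424296752 0.030473408971380643
shift [ 367.4 -346.2   22.2] turn None toolx yaw 24.6 t 0.1 pos [ 0.2603 -0.5678  0.2218] F [-0.3  0.3 -0.2]
shift [ 629.  -713.9   62.7] turn -64.37552351655108 toolx yaw 24.6 t 0.1 pos [ 0.2603 -0.5678  0.2218] F [-0.3  0.3 -0.2]
```

```bash
python3 -m crank '[[[367,-346,10,-20,-1],[367,-346,10,-20,-1],[367,-346,10,-20,-1],[367,-346,10,-20,-1],[367,-346,10,-20,-1],[367,-346,10,-20,-1],[367,-346,10,-20,-1],[367,-346,10,-20,-1],[367,-346,10,-20,-1],[367,-346,10,-20,-1],[629,-714,60,-45,-1],[629,-714,60,-45,-1],[629,-714,60,-45,-1],[629,-714,60,-45,-1],[629,-714,60,-45,-1],[629,-714,60,-45,-1],[629,-714,60,-45,-1],[629,-714,60,-45,-1],[629,-714,60,-45,-1],[629,-714,60,-45,-1]]]' 10
python3 - <<'E'
from h import *
rows(.5345,.3433,.10,69.4); snap('wrist','w1'); rows(.5345,.3433,.10,69.4)
E
```

```text
time: 2.1
ee_pos: [0.5322, 0.3491, 0.1608]
eef_rot: [0.819, 0.574, -0.001, -0.002]
ft_force: [-1.8, -0.1, -0.8]
width: 0.0005
grip_force: 0.0
shift [-4.8  4.4 60.8] turn 0.6027275019383609 toolx yaw 70.0 t 2.1 pos [0.5322 0.3491 0.1608] F [-1.8 -0.1 -0.8]
shift [-3.6  3.4 60.9] turn 0.5507594677096961 toolx yaw 70.0 t 2.15 pos [0.5327 0.3477 0.1609] F [-2.  -0.3 -0.3]
```

View pics/w1.png

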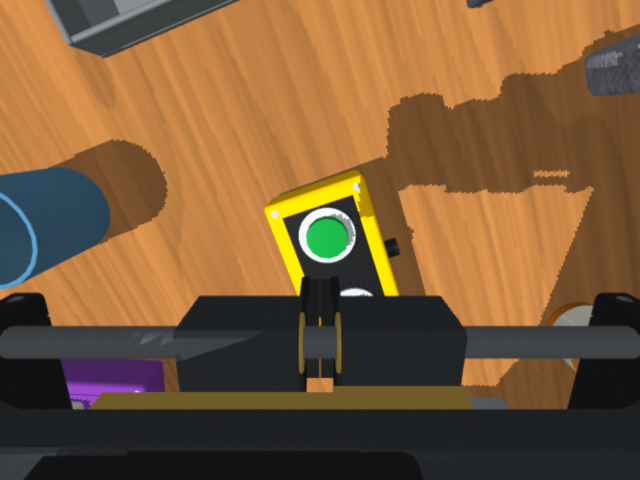

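The wrist view shows the green button centred at (327,237), with the shut fingertips just below it at (321,280). I'll triangulate it against the button height.

Run:
```python
from h import *
c=load('w1'); print(ray(c,327,237,.059)); g=ray(c,327,237,.059)
rows(g[0],g[1],.059)
```

```text
[0.53793721 0.3480002  0.059     ]
shift [  2.    5.2 101.9] turn None toolx yaw 70.0 t 2.15 pos [0.5327 0.3477 0.1609] F [-2.  -0.3 -0.3]
```

```bash
python3 -m crank '[[[0,0,30,0,-1],[0,0,60,0,-1],[0,0,80,0,-1],[0,0,80,0,-1],[0,0,80,0,-1]]]'
python3 - <<'E'
from h import *
c=snap('wrist','w2'); im=c['image'].astype(int); m=((im[...,1]>im[...,0]+50)&(im[...,1]>im[...,2]+50)).astype(np.uint8)
n,l,s,ce=cv2.connectedComponentsWithStats(m); i=1+s[1:,4].argmax(); print(s[i],ce[i]); g=ray(c,*ce[i],.059); print(g); rows(*g)
E
```

```text
time: 2.65
ee_pos: [0.5352, 0.342, 0.0832]
eef_rot: [0.821, 0.57, -0.0, 0.0]
ft_force: [-0.5, 0.8, 1.1]
width: 0.0004
grip_force: 0.0
[ 292  240   56   47 1813] [319.73910645 261.77771649]
[0.53900674 0.35107866 0.059     ]
shift [ 9.1  0.3 25. ] turn None toolx yaw 69.6 t 2.7 pos [0.5355 0.3426 0.084 ] F [ 0.5 -0.   1.4]
```

View pics/w2.png

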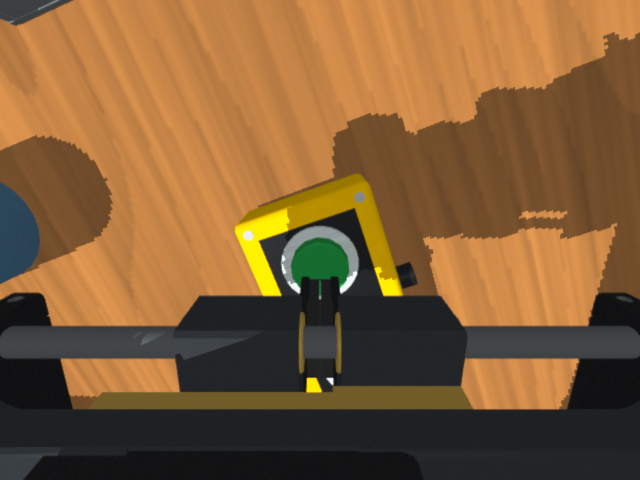

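Run:
```python
from h import *
c=load('w2'); s=r.read_state(); Q=R.from_quat(s['eef_rot']); A=np.array(c['attitude']);A=R.from_quat(A)
fl=240/np.tan(np.radians(c['vfov'])/2)
def pj(p): d=A.inv().apply(p-c['eye']); return (d[:2]/d[2]*fl+[c['cx'],c['cy']]).round(1)
for o in([0,0,0],[.0095,0,0],[.0095,.015,0],[.0095,-.015,0],[-.0095,0,0]): print(o,pj(s['ee_pos']+Q.apply(o)))
print(Q.inv().apply(c['eye']-s['ee_pos']))
print(ray(c,320,265,.059)); t=load('top')
AT=R.from_quat(t['attitude']); g=ray(c,320,265,.059)
d=AT.inv().apply(g-t['eye']); print(d[:2]/d[2]*240/np.tan(np.radians(t['vfov'])/2)+[t['cx'],t['cy']])
```

```text
[0, 0, 0] [319.1 296.6]
[0.0095, 0, 0] [319.1 279.2]
[0.0095, 0.015, 0] [349.4 279.2]
[0.0095, -0.015, 0] [288.8 279.2]
[-0.0095, 0, 0] [319.1 313.4]
[ 0.08063087  0.00032478 -0.16097091]
[0.53846611 0.34920438 0.059     ]
[190.63487195 233.51768667]
```

```bash
python3 -m crank '[[[4,0,8,0,-1],[4,0,16,0,-1],[4,0,22,0,-1],[4,0,25,0,-1],[4,0,27,0,-1],[4,0,29,0,-1],[4,0,31,0,-1],[4,0,32,0,-1],[4,0,33,0,-1],[4,0,33,0,-1]]]'
```

```text
time: 3.7
ee_pos: [0.5361, 0.3468, 0.0513]
eef_rot: [0.821, 0.571, 0.0, 0.0]
ft_force: [-7.8, -7.6, 19.2]
width: 0.0003
grip_force: 9.6
```

```bash
python3 -m crank '[[[0,0,1,0,-1],[0,0,1,0,-1]]]'; python3 -m crank '[[[0,0,-10,0,-1],[0,0,-30,0,-1],[0,0,-70,0,-1],[0,0,-80,0,-1],[0,0,-80,0,-1]]]'
python3 - <<'E'
from h import *
rows(.5975,.0783,.13,69.4)
c=snap('top','t2'); im=c['image'][205:269,168:252,::-1]; cv2.imwrite('pics/c2.png',cv2.resize(im,None,fx=6,fy=6,interpolation=2))
E
```

```text
time: 3.9
ee_pos: [0.5361, 0.3469, 0.0512]
eef_rot: [0.821, 0.571, 0.0, 0.001]
ft_force: [-11.6, -9.5, 27.6]
width: 0.0004
grip_force: 13.6
time: 4.4
ee_pos: [0.5371, 0.3475, 0.1304]
eef_rot: [0.821, 0.571, 0.002, 0.0]
ft_force: [0.5, 0.3, -0.6]
width: 0.0004
grip_force: 0.0
shift [-2.313e+02  1.503e+02  1.000e-01] turn 0.21429659478835106 toolx yaw 69.6 t 4.4 pos [0.5371 0.3475 0.1304] F [ 0.5  0.3 -0.6]
```

```bash
python3 -m crank '[[[-231,150,0,0,-1],[-231,150,0,0,-1],[-231,150,0,0,-1],[-231,150,0,0,-1],[-231,150,0,0,-1],[-231,150,0,0,-1],[-231,150,0,0,-1],[-231,150,0,0,-1],[-231,150,0,0,-1],[-231,150,0,0,-1]]]'
python3 - <<'E'
from h import *
c=snap('wrist','w3'); cv2.imwrite('pics/w3c.png',cv2.resize(c['image'][130:330,200:440,::-1],None,fx=3,fy=3,interpolation=2))
rows(.5975,.0783,.059,69.4)
E
```

```text
time: 5.45
ee_pos: [0.5958, 0.0796, 0.1281]
eef_rot: [0.82, 0.572, -0.0, -0.0]
ft_force: [-0.3, -0.2, 0.0]
width: 0.0007
grip_force: 0.0
shift [-0.5  1.9 69.3] turn 0.3516241541780971 toolx yaw 69.8 t 5.5 pos [0.5959 0.0794 0.1283] F [ 0.4  0.2 -0.3]
```

View pics/w3c.png

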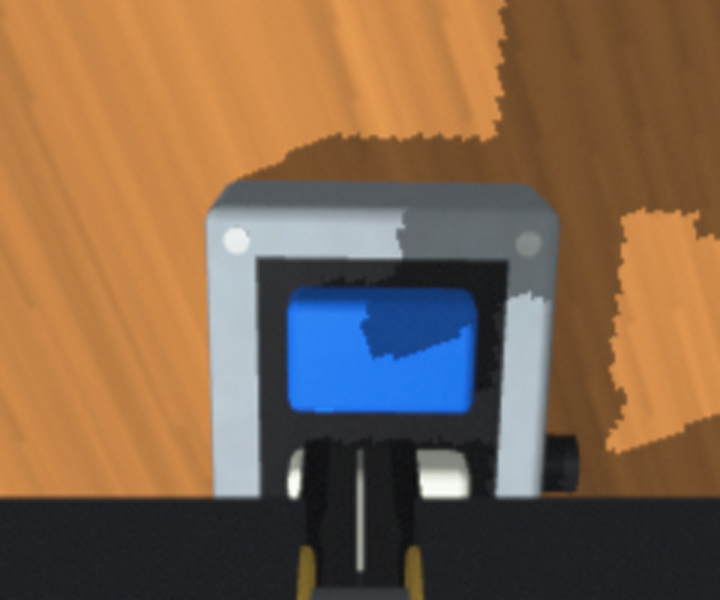

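View pics/c2.png

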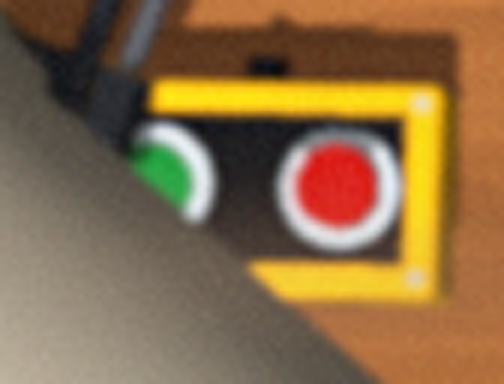

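The extractor box hasn't moved. In the wrist crop the blue key's top face is centred at about (382,356), which is full-image (327,249), squarely aligned with the tool.

Run:
```python
from h import *
c=load('w3'); g=ray(c,327.3,248.7,.059); print(g); rows(g[0],g[1],.051)
```

```text
[0.60186179 0.0797853  0.059     ]
shift [ 2.4  5.5 77.3] turn None toolx yaw 69.8 t 5.5 pos [0.5959 0.0794 0.1283] F [ 0.4  0.2 -0.3]
```

```bash
python3 -m crank '[[[2,4,30,0,-1],[2,4,55,0,-1],[2,4,65,0,-1],[2,4,68,0,-1],[2,4,70,0,-1],[2,4,72,0,-1],[2,4,74,0,-1],[2,4,76,0,-1],[2,4,77,0,-1],[2,4,78,0,-1],[2,4,78,0,-1]]]'
```

```text
time: 6.6
ee_pos: [0.6013, 0.0789, 0.0514]
eef_rot: [0.821, 0.571, 0.001, 0.0]
ft_force: [-1.4, 1.7, 8.6]
width: 0.0005
grip_force: 4.3
```

```bash
python3 -m crank '[[[0,0,1,0,-1],[0,0,2,0,-1],[0,0,2,0,-1]]]'; python3 -m crank '[[[0,0,-10,0,-1],[0,0,-30,0,-1],[0,0,-70,0,-1],[0,0,-80,0,-1],[0,0,-80,0,-1]]]'
python3 - <<'E'
from h import *
rows(.504,-.2705,.13,95.9)
E
```

```text
time: 6.9
ee_pos: [0.6015, 0.079, 0.0512]
eef_rot: [0.821, 0.571, 0.001, 0.001]
ft_force: [-9.3, -0.4, 25.6]
width: 0.0003
grip_force: 13.0
time: 7.4
ee_pos: [0.6018, 0.0783, 0.1302]
eef_rot: [0.821, 0.571, 0.001, 0.001]
ft_force: [0.0, 0.4, -0.8]
width: 0.0002
grip_force: 0.0
shift [-361.    29.9    0. ] turn -26.30171506404146 toolx yaw 69.6 t 7.4 pos [0.6018 0.0783 0.1302] F [ 0.   0.4 -0.8]
```

```bash
python3 -m crank '[[[-361,30,0,-26,-1],[-361,30,0,-26,-1],[-361,30,0,-26,-1],[-361,30,0,-26,-1],[-361,30,0,-26,-1],[-361,30,0,-26,-1],[-361,30,0,-26,-1],[-361,30,0,-26,-1],[-361,30,0,-26,-1],[-361,30,0,-26,-1],[-361,30,0,-26,-1],[-361,30,0,-26,-1],[-361,30,0,-26,-1]]]'
python3 - <<'E'
from h import *
c=snap('wrist','w4'); cv2.imwrite('pics/w4c.png',cv2.resize(c['image'][130:330,200:440,::-1],None,fx=3,fy=3,interpolation=2))
rows(.504,-.2705,.07,95.9)
E
```

```text
time: 8.7
ee_pos: [0.5036, -0.2694, 0.1285]
eef_rot: [0.671, 0.742, 0.0, -0.0]
ft_force: [0.4, -1.3, -0.0]
width: 0.0003
grip_force: 0.0
shift [-0.9  0.4 58.6] turn -0.19606095612849117 toolx yaw 95.7 t 8.75 pos [ 0.5035 -0.2696  0.1286] F [-0.3 -0.   0.7]
```

View pics/w4c.png

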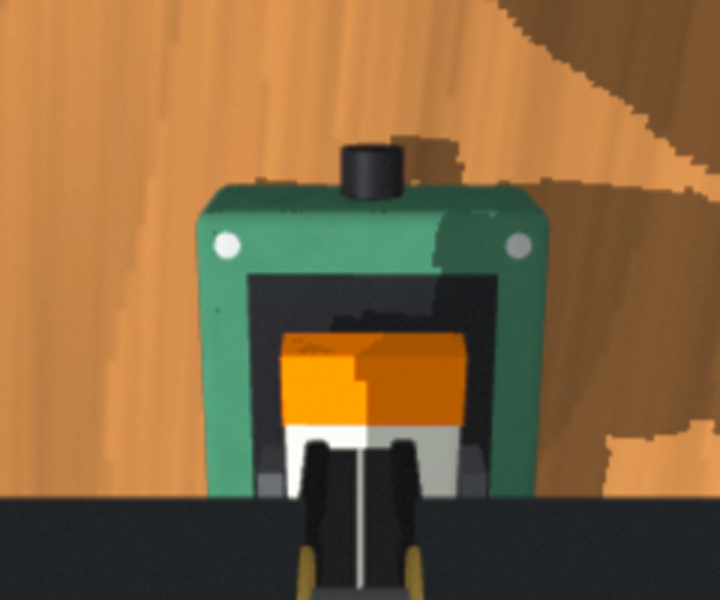

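The stripe's top face spans crop rows 356–425 and columns 281–465, so its centre is at (373,391), full-image (324.3,260.3). It is aligned with the tool.

Run:
```python
from h import *
c=load('w4'); g=ray(c,324.3,260.3,.071); print(g); rows(g[0],g[1],.061)
```

```text
[ 0.50732486 -0.27106216  0.071     ]
shift [-1.8  3.7 67.6] turn None toolx yaw 95.7 t 8.75 pos [ 0.5035 -0.2696  0.1286] F [-0.3 -0.   0.7]
```

```bash
python3 -m crank '[[[-1,3,30,0,-1],[-1,3,48,0,-1],[-1,3,54,0,-1],[-1,3,57,0,-1],[-1,3,59,0,-1],[-1,3,61,0,-1],[-1,3,63,0,-1],[-1,3,65,0,-1],[-1,3,67,0,-1],[-1,3,69,0,-1],[-1,3,69,0,-1]]]'
```

```text
time: 9.85
ee_pos: [0.507, -0.2708, 0.0607]
eef_rot: [0.671, 0.741, 0.0, 0.0]
ft_force: [-3.0, 4.2, 13.0]
width: 0.0006
grip_force: 6.9
```

```bash
python3 -m crank '[[[0,0,1,0,-1],[0,0,2,0,-1],[0,0,2,0,-1]]]'; python3 -m crank '[[[0,0,-10,0,-1],[0,0,-30,0,-1],[0,0,-70,0,-1],[0,0,-100,0,-1],[0,0,-100,0,-1]]]'; python3 -m crank '[[[-250,0,-120,0,-1],[-250,0,-120,0,-1],[-250,0,-120,0,-1],[-250,0,-120,0,-1],[-250,0,-120,0,-1],[-250,0,-120,0,-1],[-250,0,-120,0,-1],[-250,0,-120,0,-1],[-250,0,-120,0,-1]]]'
python3 - <<'E'
from h import *
c=snap('scene','s2'); a=load('scene')['image']; b=c['image']
f=lambda im,y,x,h,w:cv2.resize(im[y:y+h,x:x+w,::-1],(400,300),interpolation=2)
cv2.imwrite('pics/fin.png',np.vstack([np.hstack([f(a,205,300,105,190),f(b,205,300,105,190)]),np.hstack([f(a,255,140,70,95),f(b,255,140,70,95)])]))
E
```

```text
time: 10.15
ee_pos: [0.5072, -0.2708, 0.0601]
eef_rot: [0.671, 0.741, -0.0, 0.001]
ft_force: [-8.9, 8.3, 28.1]
width: 0.0002
grip_force: 14.8
time: 10.65
ee_pos: [0.5081, -0.2724, 0.1617]
eef_rot: [0.672, 0.741, 0.0, 0.003]
ft_force: [-0.9, 0.1, 0.1]
width: -0.0
grip_force: 0.0
time: 11.55
ee_pos: [0.5309, -0.5188, 0.2765]
eef_rot: [0.671, 0.741, 0.0, -0.001]
ft_force: [0.5, -0.7, 1.1]
width: 0.0006
grip_force: 0.0
```

View pics/fin.png

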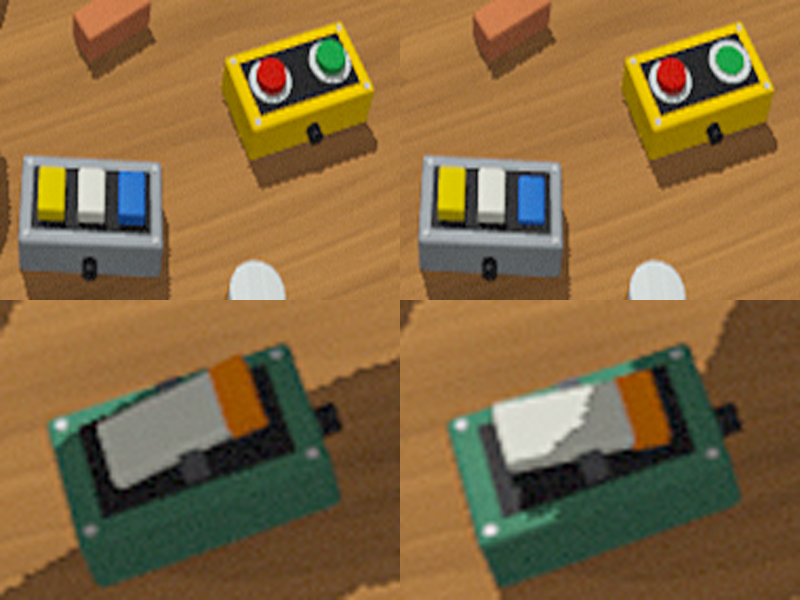

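In the before/after crops, green (730,62) and blue (532,195) are pressed in and the striped end (645,410) is down. The red button and the other two keys are still out, and the boxes haven't moved. I'm handing in.

```bash
python3 -c "
from bench import r
print(r.close_job())"
```

```text
the job is handed in; nothing more can be done
None
```

The station is started in the order asked: green button, then blue key, then the striped rocker end. Each was pushed onto its firm stop, the last picture shows the red button and the other two keys still out and the three boxes unmoved, and the job is handed in.

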